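# Wedge the rocking radio stand

### The job

The blue desk stand under the radio rocks, because the foot at its near left corner, the one the orange wedge points at, is too short and hangs in the air. With your fingertips only, grasping and lifting nothing, press down on that corner to feel it dip, then gently push the wedge by its heel in under the short foot until it is snug, and press on the corner again, firmly but gently (about 5 to 10 N), to prove that it no longer gives; push the wedge on and test again as often as needed. Leave the stand level and where it stood, all four feet borne, the wedge in place under the foot, and everything else on the table undisturbed.

Things in the scene. Friction and masses are not known exactly. Their poses are not given: they have to be found in the camera images.
- radio_stand: Loose desk stand with a black radio fixed on it, 1.5 kg together. Origin: on the table under its middle; x to its rear, y to its left, z up. Blue plate 210 (x) x 200 (y) mm, top 27 mm up, on four 16 mm domed feet at x = +-85, y = +-80 mm; the short one is at x -85, y +80. It stands level on three feet. A sideways push over about 8 N slides it; the fixed test set to its right is under 0.35 m tall.
- press_point (a point): Good place to press down: on the radio's flat top, 67 mm up, near the loose corner (x -75, y +38 mm in the stand). The radio's case, 200 x 122 mm, is centred at x +10, y -10 mm in the stand. While the foot hangs free, 2 to 5 N down here rocks the stand (this point sinks 4 to 8 mm); released, it comes back. Once wedged it sinks less than 1 mm.
- short_foot (a point): Centre of the domed rubber end (radius 8 mm) of the short foot, which hangs in the air at the stand's near left corner. The gap from the dome's underside to the table differs from start to start, 6 to 11 mm; the foot does not turn or slide in the plate. The plate's underside is 22 mm above the table.
- wedge: Loose orange wedge, 105 mm long, 50 wide, 60 g. Origin: centre of its underside; x points to the thin tip (at x +52.5 mm). Ramp: 3 mm thick at the tip to 16 mm at x -32.5; then an upright heel 28 mm high to the flat rear face at x -52.5. Friction about 0.35. Sliding free it needs under 1 N; once snug 2 to 4 N; forced on, over about 5 N, it shifts the stand or lifts it.
- wedge_ramp (a point): Middle of the ramp's lower edge, at the wedge's tip, 3 mm above its underside. x points forward down the ramp (which is at x 0 to -86 mm), y across it, z square to its face: the dome touches the ramp when point short_foot is 8 mm up this z. At the start the tip lies just outside the plate, the wedge up to 15 mm and 0.2 rad off the foot's line.
- screwdriver_blue: Bystander: small blue screwdriver, 150 mm, lying near the table's front edge.
- hex_keys: Bystander: red folding hex key set, 92 mm, near the table's front edge.
- battery_9v: Bystander: block battery, 48 x 26 x 18 mm, behind the stand.
- adaptor_tee: Bystander: small metal T-shaped connector, 35 mm, behind the stand.
- multimeter: Bystander: yellow and black multimeter, 150 mm, at the back.
- fist_mic: Bystander: black hand microphone, at the right.

How it is judged:
On the way, in this order (a step that is already met when the one before it is completed fails the run):
1. the loose corner is pressed by hand and dips (the stand tilts by over 0.03 rad), the wedge not yet under the foot (angle between radio_stand's own z axis and vertical above 0.03 rad and contact force between the fingers and radio_stand above 0.5 N and contact force between wedge and radio_stand below 0.1 N), for 0.1 s.
2. with the wedge under the short foot, the corner is pressed again (over 3 N) and stands firm: the wedge takes the load and the stand stays level within 0.015 rad (contact force between the fingers and radio_stand above 3 N and contact force between wedge and radio_stand above 1.5 N and angle between radio_stand's own z axis and vertical below 0.015 rad), for 0.2 s.
At the end, for the whole second after the job is handed in: The stand is level within 0.015 rad and within 30 mm of where it stood; the short foot is over the wedge's ramp, within 23 mm of its middle line, with less than 1.7 mm of air between dome and ramp; stand and wedge are at rest (angle between radio_stand's own z axis and vertical below 0.015 rad and z of short_foot in the frame of wedge_ramp between 0.006 and 0.0097 m and x of short_foot in the frame of wedge_ramp between -0.086 and -0.004 m and y of short_foot in the frame of wedge_ramp between -0.023 and 0.023 m and distance of radio_stand from where it was at the start of the episode below 0.03 m and linear speed of each of radio_stand, wedge below 0.01 m/s); the robot touches nothing.
It fails at once if the wedge is lifted or tipped (height (world z) of wedge above 0.012 m or angle between wedge's own z axis and vertical above 0.25 rad).
It fails at once if the wedge is gripped or forced (over 20 N) (contact force between the fingers and wedge above 20 N).
It fails at once if the stand is lifted, tipped or shoved away (height (world z) of radio_stand above 0.012 m or angle between radio_stand's own z axis and vertical above 0.2 rad or distance of radio_stand from where it was at the start of the episode above 0.045 m).
It fails at once if the stand is pressed roughly (over 40 N) (contact force between the fingers and radio_stand above 40 N).
It fails at once if a bystander is disturbed (moved over 20 mm) (distance of any of screwdriver_blue, hex_keys, battery_9v, adaptor_tee, multimeter, fist_mic from where it was at the start of the episode above 0.02 m).
It also fails if it takes over 61 s, if anything falls off the work surface, if the arm or the gripper's body presses on something with over 40 N, if the wrist force passes 120 N, or if a joint passes its speed limit or range.

### The arm

A 6-joint arm with a two-finger parallel gripper is mounted at the origin on a cart in front of the work surface, level with it; the furniture and walls round the work are solid. World frame = base frame: x ahead of the robot, y to its left, z up, the work surface at z = 0. Lengths are in m, angles in rad, forces in N, time in s.
With the tool pointing down it reaches from about 0.325 to 0.775 m from the base axis. Payload 5.5 kg.
Tool frame: the origin (TCP) lies between the finger pads; the fingertips stand arm.tcp_to_tips ahead of it and the grasp point (between the pads) is the TCP (arm.tcp_to_tips is the distance from the TCP to the fingertips, in m); z points along the fingers, y is the line along which they close (so a half turn about z gives the same grasp; the last joint's range is limited). The gripper opens to 88 mm and grips with 3 to 60 N. Pads are 20 mm wide; open, the fingers measure 115 mm over their backs; the gripper's body (75 mm by 178 mm) begins 61 mm behind the grasp point.
Start: joints at [-1.276, 0.091, 1.231, -0, 1.82, -0.057], TCP at [0.207, -0.563, 0.242] pointing down, gripper open.
Joint ranges: [-2.87, 2.87], [-0.86, 2.18], [0.17, 2.46], [-1.51, 4.65], [0.06, 2.69], [-2.65, 2.65]. Speed limits (rad/s): [2.57, 2.57, 3.01, 3.14, 3.14, 3.14].

### API

Orientations are given as a 3x3 rotation matrix whose columns are the frame's x, y, z axes.
In Python, from cell import arm gives the robot as it stands.
- The arm moves only by the tool carry_out, never from a script. Its argument "series" is a list of rows, each an object of numbers: "gripper": the opening, from 0 (shut) to 1 (fully open); "x", "y", "z": the shift along the tool's x, y, z in m; "rx", "ry", "rz": the turn, a rotation vector about the tool's x, y, z in rad. In form: [{"gripper": .., "x": .., "y": .., "z": .., "rx": .., "ry": .., "rz": ..}, ...]. A call has 1 to 5 rows; each row is the pose to reach, as a shift and turn from the pose commanded when the call began, along the tool's axes at that moment; what a row does not reach only later rows make up. A row lasts 1/8 s, in which the tool goes at most 62.5 mm and 10.7 degrees, less where a joint would pass 70% of its speed; a pose out of reach is approached as far as the arm can. A call with a gripper value outside its range is refused whole. The fingers move at their own pace and stop on an object; the grip force is fixed at half the most. Time passes only in rows, so rows that repeat a pose let the fingers close. It gives the time, the measured TCP pose, the force, the opening and the grip force at its end, in the units of the state.
- arm.read_state(): the state, without advancing time (a new reading comes with each control period).
- arm.read_camera(name): name is "scene" or "top" or "wrist"; returns (picture, depth): 400x640x3 uint8, red, green, blue; 400x640 float32, m along the optical axis (not along the pixel's ray), 0 where there is no reading.
- arm.camera_info(name): a dict with "fx", "fy", "cx", "cy" (pixels), "eye" and "orientation" of the camera in the world. Camera axes: x right, y down, z forward; pixel columns grow to the right and rows downward; lengths in m; the calibration is good to about 2 mm. A picture is of the moment at which its call begins: read the wrist's pose just before it. camera_info takes no time and is no camera call; for the wrist camera it gives the pose at the moment of the call.
- arm.job_done(): hands the job in; it is judged then, once.
Trained networks look in the newest picture that a camera, given by its name, has taken for a name from the list of things; names that differ only in an ending like _2 or _b are one class to them, and where a whole thing is asked for, a point or a joint stands for the part that bears it (a point fixed in the world has none). Each returns a list of dicts, best first, with "p" (0 to 1); they miss things now and then, are a little off and sometimes report something else, mostly with a low value. They report only what shows in the picture. A call takes as long as a camera call.
- arm.look_for(query, camera): "bbox" ([left, top, right, bottom] in pixels, round what is visible of it).
- arm.masks_of(query, camera): "region" (400x640 bool, what is visible of it) and "bbox" ([left, top, right, bottom] in pixels, round what is visible of it).
The state is a dict: "clock": time; "joint_positions": joint angles; "dq": joint speeds; "joint_efforts": joint torques, N m; "tool_pos": TCP position; "tool_rot": TCP orientation; "force": force on the tool from outside, world axes, zero at the start; "ft_torque": the same for the moment, N m; "grip_width": opening from 0.0 (shut) to 1.0 (fully open); "finger_force": force on a finger pad.
Only numpy, scipy, OpenCV 4.12 (cv2) and the standard library are available. Lean on these libraries where they do the work, as an engineer would, in place of code of your own. Each camera call takes 0.05 s, during which the arm holds its last target. There are 200 camera calls.

## Working session

There is one attempt and no reset: what is moved stays moved. The work goes in short steps, Python scripts to look and compute and a tool call to move; the robot and the scene stay as the last step left them, time stands still between calls to the robot, and variables do not carry over. Pictures are saved under pics/ and viewed, at most 10 in all, crops included, and the job is handed in when it is done.

Besides the shell and the picture viewer there is one more tool, called as name(argument=value, ...) on one line, values as JSON. carry_out: Moves the arm, as the interface text tells. Its arguments: {"type":"object","properties":{"series":{"type":"array","items":{"type":"object","properties":{"gripper":{"type":"number"},"x":{"type":"number"},"y":{"type":"number"},"z":{"type":"number"},"rx":{"type":"number"},"ry":{"type":"number"},"rz":{"type":"number"}}}}},"required":["series"]}

```bash
mkdir -p pics
cat > h.py <<'E'
import numpy as np, cv2
from cell import arm
def pts(cam, d, uv=None):
    i=arm.camera_info(cam); R=np.array(i['orientation']); e=np.array(i['eye'])
    v,u=np.mgrid[0:400,0:640]
    c=np.dstack([(u-i['cx'])/i['fx']*d,(v-i['cy'])/i['fy']*d,d])
    return c@R.T+e
E
python3 - <<'E'
from h import *
s=arm.read_state();print({k:np.round(v,3).tolist() for k,v in s.items()}, arm.tcp_to_tips)
ims=[]
for c in('scene','top'):
    p,d=arm.read_camera(c); ims.append(p); P=pts(c,d); np.savez(f'{c}.npz',p=p,d=d,P=P)
    print(c,arm.camera_info(c)['eye'])
    for q in('radio_stand','wedge','short_foot'):
        for m in arm.masks_of(q,c)[:1]:
            r=m['region']&(d>0); X=P[r]; print(q,m['p'],m['bbox'],np.round(np.median(X,0),3),np.round(np.percentile(X,[2,98],axis=0),3).tolist())
            np.save(f'm_{c}_{q}.npy',m['region'])
cv2.imwrite('pics/a.png',cv2.resize(np.vstack(ims)[:,:,::-1],(480,600)))
cv2.imwrite('pics/top.png',ims[1][:,:,::-1])
cv2.imwrite('pics/scene.png',ims[0][:,:,::-1])
E
```

```text
{'clock': 0.0, 'joint_positions': [-1.276, 0.092, 1.232, -0.0, 1.82, -0.057], 'dq': [-0.0, 0.001, 0.001, 0.0, -0.001, 0.002], 'joint_efforts': [0.001, -44.645, -40.644, 0.07, 0.029, -0.0], 'tool_pos': [0.207, -0.563, 0.241], 'tool_rot': [[0.939, 0.345, -0.001], [0.345, -0.939, 0.002], [0.0, -0.002, -1.0]], 'force': [0.311, -0.491, -0.076], 'ft_torque': [0.046, 0.015, -0.039], 'finger_force': 0.0, 'grip_width': 0.999} 0.019
scene [0.48594314 0.83143117 0.49301835]
radio_stand 0.76 [255.7, 218.0, 359.0, 284.7] [0.571 0.168 0.054] [[0.47, 0.054, 0.024], [0.672, 0.218, 0.069]]
top [ 0.39004448 -0.03300659  1.56264772]
radio_stand 0.63 [254.3, 164.2, 314.3, 235.5] [0.567 0.115 0.045] [[0.469, 0.024, 0.022], [0.673, 0.214, 0.074]]
wedge 0.56 [214.3, 212.8, 249.4, 238.2] [0.496 0.295 0.012] [[0.47, 0.244, -0.0], [0.523, 0.343, 0.032]]
short_foot 0.71 [410.8, 247.3, 448.9, 269.4] [ 0.389 -0.362  0.028] [[0.357, -0.415, 0.0], [0.418, -0.305, 0.037]]
```

View pics/top.png

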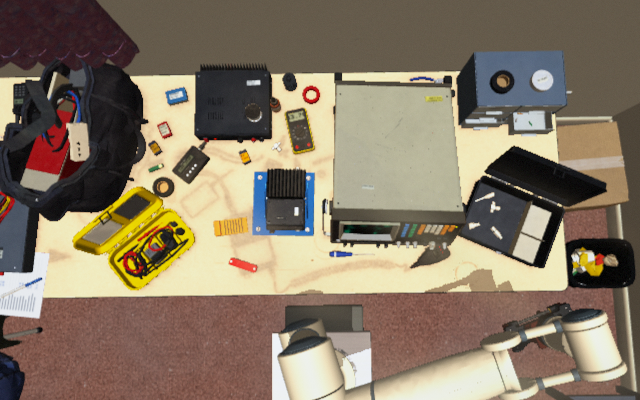

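View pics/scene.png

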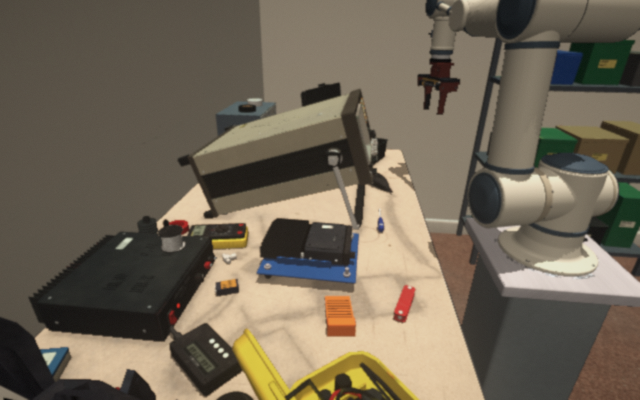

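Run:
```python
from h import *
for c in('top','scene'):
    z=np.load(c+'.npz');p,P,d=z['p'],z['P'],z['d']
    h=cv2.cvtColor(p,cv2.COLOR_RGB2HSV)
    box=(P[...,0]>.4)&(P[...,0]<.75)&(P[...,1]>0)&(P[...,1]<.37)&(d>0)
    for n,lo,hi,zz in(('blue',100,125,(.015,.04)),('orange',5,22,(-.005,.045))):
        m=box&(h[...,0]>=lo)&(h[...,0]<=hi)&(h[...,1]>140)&(P[...,2]>zz[0])&(P[...,2]<zz[1])
        X=P[m]; r=cv2.minAreaRect((X[:,:2]*1000).astype(np.float32)); print(c,n,m.sum(),np.round(r[0]),np.round(r[1]),round(r[2],1),'z',np.round(np.percentile(X[:,2],[5,50,95]),3))
z=np.load('top.npz');P,d=z['P'],z['d']
for n,b in(('testset',(.3,.9,-.5,0)),('testset_left',(.3,.6,-.06,.02)),('radio',(.46,.7,.05,.19))):
    m=(P[...,0]>b[0])&(P[...,0]<b[1])&(P[...,1]>b[2])&(P[...,1]<b[3])&(P[...,2]>.05)&(d>0)
    X=P[m]
    if len(X):print(n,np.round(np.percentile(X,[0,2,50,98,100],axis=0),3).tolist())
for b in((-.04,0.02),):
  X=P[(P[...,1]>b[0])&(P[...,1]<b[1])&(P[...,0]>.38)&(P[...,0]<.5)&(P[...,2]>.05)]; print(np.round(X[::6],3).tolist())
p=z['p']; cv2.imwrite('pics/crop.png',cv2.resize(p[150:270,190:360,::-1],None,fx=4.5,fy=4.5,interpolation=cv2.INTER_CUBIC))
```

```text
top blue 1142 [569. 118.] [196. 205.] 88.4 z [0.022 0.027 0.034]
top orange 587 [642. 225.] [180. 419.] 51.1 z [0.001 0.013 0.03 ]
scene blue 919 [569. 124.] [190. 201.] 88.7 z [0.025 0.027 0.028]
scene orange 1249 [638. 229.] [176. 411.] 52.6 z [0.004 0.013 0.029]
testset [[0.412, -0.5, 0.05], [0.434, -0.475, 0.141], [0.636, -0.226, 0.251], [0.89, -0.047, 0.32], [0.9, -0.008, 0.328]]
testset_left [[0.434, -0.06, 0.059], [0.438, -0.059, 0.113], [0.514, -0.045, 0.278], [0.593, -0.01, 0.321], [0.6, -0.008, 0.325]]
radio [[0.472, 0.051, 0.05], [0.481, 0.054, 0.053], [0.553, 0.112, 0.068], [0.671, 0.169, 0.075], [0.68, 0.172, 0.08]]
[[0.39, -0.033, 1.563], [0.39, -0.033, 1.563], [0.39, -0.033, 1.563], [0.39, -0.033, 1.563], [0.39, -0.033, 1.563], [0.39, -0.033, 1.563], [0.39, -0.033, 1.563], [0.39, -0.033, 1.563], [0.39, -0.033, 1.563], [0.39, -0.033, 1.563], [0.39, -0.033, 1.563], [0.39, -0.033, 1.563], [0.39, -0.033, 1.563], [0.39, -0.033, 1.563], [0.39, -0.033, 1.563], [0.39, -0.033, 1.563], [0.39, -0.033, 1.563], [0.39, -0.033, 1.563], [0.39, -0.033, 1.563], [0.39, -0.033, 1.563], [0
[... 3152 characters left out ...]
3, 1.563], [0.39, -0.033, 1.563], [0.39, -0.033, 1.563], [0.39, -0.033, 1.563], [0.39, -0.033, 1.563], [0.39, -0.033, 1.563], [0.39, -0.033, 1.563], [0.39, -0.033, 1.563], [0.39, -0.033, 1.563], [0.39, -0.033, 1.563], [0.39, -0.033, 1.563], [0.39, -0.033, 1.563], [0.39, -0.033, 1.563], [0.39, -0.033, 1.563], [0.39, -0.033, 1.563], [0.39, -0.033, 1.563], [0.39, -0.033, 1.563], [0.39, -0.033, 1.563], [0.39, -0.033, 1.563], [0.39, -0.033, 1.563], [0.39, -0.033, 1.563], [0.39, -0.033, 1.563], [0.39, -0.033, 1.563], [0.39, -0.033, 1.563], [0.39, -0.033, 1.563], [0.39, -0.033, 1.563], [0.39, -0.033, 1.563], [0.39, -0.033, 1.563], [0.39, -0.033, 1.563], [0.39, -0.033, 1.563], [0.39, -0.033, 1.563]]
```

View pics/crop.png

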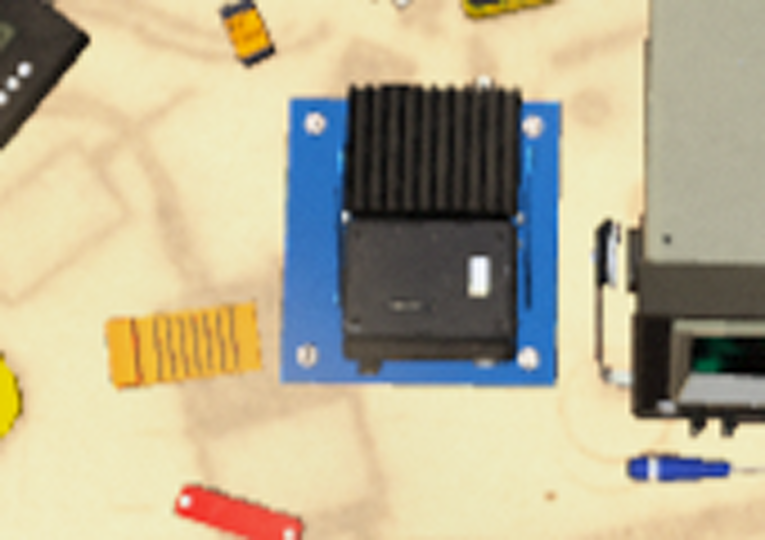

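carry_out(series=[{"gripper": 0,"z": -0.06},{"gripper": 0,"z": -0.12},{"gripper": 0,"z": -0.18},{"gripper": 0,"z": -0.21}])

```text
invalid input
```

```bash
cat >> h.py <<'E'
from scipy.spatial.transform import Rotation as Ro
G=np.array([[0,1,0],[1,0,0],[0,0,-1.]])
def go(p,R=G):
    s=arm.read_state();T=np.array(s['tool_rot']); 
    print('t',round(float(s['clock']),2),'pos',np.round(s['tool_pos'],4),'F',np.round(s['force'],2),'w',round(float(s['grip_width']),2))
    print('shift',np.round(T.T@(np.array(p)-s['tool_pos']),4),'rot',np.round(Ro.from_matrix(T.T@R).as_rotvec(),3))
E
python3 -c "
from h import *
go([.5,.159,.45]); go([.34,-.2,.45])"
```

```text
t 0.4 pos [ 0.2067 -0.5632  0.2414] F [0.47 0.21 0.37] w 1.0
shift [ 0.5242 -0.577  -0.2084] rot [-0.    -0.    -1.219]
t 0.4 pos [ 0.2067 -0.5632  0.2414] F [0.47 0.21 0.37] w 1.0
shift [ 0.2503 -0.2951 -0.2085] rot [-0.    -0.    -1.219]
```

carry_out(series=[{"gripper": 0.0,"x": 0.0,"y": 0.0,"z": -0.06,"rx": 0.0,"ry": 0.0,"rz": 0.0},{"gripper": 0.0,"x": 0.0,"y": 0.0,"z": -0.12,"rx": 0.0,"ry": 0.0,"rz": 0.0},{"gripper": 0.0,"x": 0.0,"y": 0.0,"z": -0.18,"rx": 0.0,"ry": 0.0,"rz": 0.0},{"gripper": 0.0,"x": 0.0,"y": 0.0,"z": -0.21,"rx": 0.0,"ry": 0.0,"rz": 0.0}])

```text
clock: 0.9
tool_pos: [0.2066, -0.5628, 0.4561]
tool_rot: [[0.939, 0.345, 0.002], [0.345, -0.939, -0.006], [-0.0, 0.006, -1.0]]
force: [-0.0, 0.2, 0.4]
grip_width: 0.588
finger_force: 0.0
```

```bash
python3 -c "
from h import *
go([.5,.159,.45])"
```

```text
t 0.9 pos [ 0.2066 -0.5628  0.4561] F [-0.01  0.22  0.41] w 0.59
shift [ 0.5241 -0.5765  0.0026] rot [ 0.005  0.004 -1.219]
```

carry_out(series=[{"gripper": 0.0,"x": 0.037,"y": -0.041,"z": 0.0,"rx": 0.0,"ry": 0.0,"rz": -0.1},{"gripper": 0.0,"x": 0.075,"y": -0.082,"z": 0.0,"rx": 0.0,"ry": 0.0,"rz": -0.2},{"gripper": 0.0,"x": 0.112,"y": -0.123,"z": 0.0,"rx": 0.0,"ry": 0.0,"rz": -0.3},{"gripper": 0.0,"x": 0.15,"y": -0.165,"z": 0.0,"rx": 0.0,"ry": 0.0,"rz": -0.4},{"gripper": 0.0,"x": 0.187,"y": -0.206,"z": 0.0,"rx": 0.0,"ry": 0.0,"rz": -0.5}])

```text
clock: 1.52
tool_pos: [0.3116, -0.3036, 0.4518]
tool_rot: [[0.656, 0.754, 0.001], [0.754, -0.656, -0.0], [0.0, 0.001, -1.0]]
force: [1.1, -0.3, -0.9]
grip_width: 0.024
finger_force: 0.0
```

```bash
python3 -c "
from h import *
go([.5,.159,.45])"
```

```text
t 1.52 pos [ 0.3116 -0.3036  0.4518] F [ 1.08 -0.32 -0.87] w 0.02
shift [ 0.4727 -0.1615  0.0017] rot [ 0.001  0.    -0.716]
```

carry_out(series=[{"gripper": 0.0,"x": 0.055,"y": -0.019,"z": 0.0,"rx": 0.0,"ry": 0.0,"rz": -0.1},{"gripper": 0.0,"x": 0.11,"y": -0.038,"z": 0.0,"rx": 0.0,"ry": 0.0,"rz": -0.2},{"gripper": 0.0,"x": 0.165,"y": -0.057,"z": 0.0,"rx": 0.0,"ry": 0.0,"rz": -0.3},{"gripper": 0.0,"x": 0.22,"y": -0.076,"z": 0.0,"rx": 0.0,"ry": 0.0,"rz": -0.4},{"gripper": 0.0,"x": 0.275,"y": -0.095,"z": 0.0,"rx": 0.0,"ry": 0.0,"rz": -0.5}])

```text
clock: 2.15
tool_pos: [0.4212, -0.034, 0.4519]
tool_rot: [[0.214, 0.977, 0.001], [0.977, -0.214, -0.0], [-0.0, 0.001, -1.0]]
force: [1.7, -0.0, -0.2]
grip_width: 0.005
finger_force: 0.0
```

```bash
python3 -c "
from h import *
go([.5,.159,.20])"
```

```text
t 2.15 pos [ 0.4212 -0.034   0.4519] F [ 1.75 -0.05 -0.22] w 0.0
shift [0.2055 0.0354 0.2519] rot [ 0.001  0.    -0.216]
```

carry_out(series=[{"gripper": 0.0,"x": 0.055,"y": 0.01,"z": 0.0,"rx": 0.0,"ry": 0.0,"rz": -0.07},{"gripper": 0.0,"x": 0.11,"y": 0.02,"z": 0.0,"rx": 0.0,"ry": 0.0,"rz": -0.14},{"gripper": 0.0,"x": 0.165,"y": 0.03,"z": 0.01,"rx": 0.0,"ry": 0.0,"rz": -0.216},{"gripper": 0.0,"x": 0.205,"y": 0.035,"z": 0.05,"rx": 0.0,"ry": 0.0,"rz": -0.216},{"gripper": 0.0,"x": 0.205,"y": 0.035,"z": 0.11,"rx": 0.0,"ry": 0.0,"rz": -0.216}])

```text
clock: 2.78
tool_pos: [0.5005, 0.1593, 0.3409]
tool_rot: [[-0.001, 1.0, 0.002], [1.0, 0.001, 0.001], [0.001, 0.002, -1.0]]
force: [0.5, 0.3, -0.9]
grip_width: 0.004
finger_force: 0.0
```

carry_out(series=[{"gripper": 0.0,"x": 0.0,"y": 0.0,"z": 0.06,"rx": 0.0,"ry": 0.0,"rz": 0.0},{"gripper": 0.0,"x": 0.0,"y": 0.0,"z": 0.1,"rx": 0.0,"ry": 0.0,"rz": 0.0},{"gripper": 0.0,"x": 0.0,"y": 0.0,"z": 0.1,"rx": 0.0,"ry": 0.0,"rz": 0.0}])

```text
clock: 3.15
tool_pos: [0.4981, 0.1562, 0.2378]
tool_rot: [[0.003, 1.0, -0.007], [1.0, -0.003, -0.002], [-0.002, -0.007, -1.0]]
force: [0.3, 0.0, -0.2]
grip_width: 0.004
finger_force: 0.0
```

Run:
```python
from h import *
go([.5,.159,.10])
p,d=arm.read_camera('wrist'); P=pts('wrist',d); np.savez('w1.npz',p=p,d=d,P=P)
h=cv2.cvtColor(p,cv2.COLOR_RGB2HSV)
box=(P[...,0]>.4)&(P[...,0]<.75)&(P[...,1]>0)&(P[...,1]<.37)&(d>0)
m=box&(h[...,0]>=100)&(h[...,0]<=125)&(h[...,1]>140)&(P[...,2]>.015)&(P[...,2]<.04)
if m.sum():X=P[m];print('blue',m.sum(),np.round(X.min(0),3),np.round(X.max(0),3),np.median(X[:,2]))
m=box&(h[...,0]>=5)&(h[...,0]<=20)&(h[...,1]>170)&(P[...,1]>.22)&(P[...,0]<.56)&(P[...,2]>.0015)
if m.sum():X=P[m];print('or',m.sum(),cv2.minAreaRect((X[:,:2]*1000).astype(np.float32)))
cv2.imwrite('pics/w1.png',p[:,:,::-1])
```

```text
t 3.15 pos [0.4981 0.1562 0.2378] F [ 0.29  0.04 -0.16] w 0.0
shift [0.003  0.0028 0.1378] rot [-0.007  0.002 -0.003]
blue 1 [0.575 0.023 0.031] [0.575 0.023 0.031] 0.031121123265277884
```

View pics/w1.png

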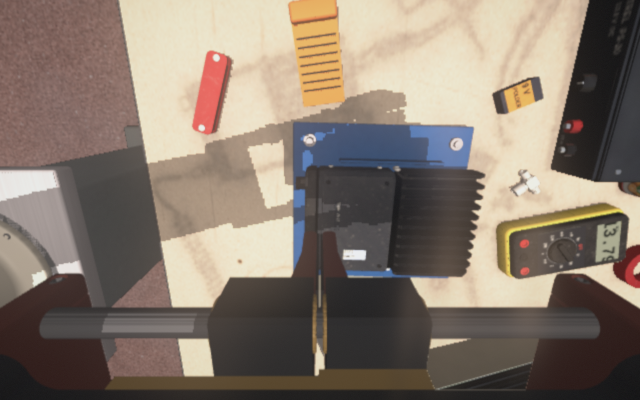

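Run:
```python
from h import *
z=np.load('w1.npz');P=z['P']
for n,(u,v) in dict(plateNL=(297,127),plateFL=(470,130),screwNL=(309,140),screwFL=(457,144),tipN=(306,103),tipF=(341,100),heelN=(295,14),heelF=(335,9),rampN=(298,30),rampF=(337,26),tabl=(260,60),radioTopNear=(324,172),radioTop2=(330,200),radioL=(360,170),radioTop3=(345,180)).items(): print(n,np.round(P[v,u],4))
```

```text
plateNL [0.4718 0.2156 0.029 ]
plateFL [0.6723 0.2118 0.0308]
screwNL [0.4862 0.2025 0.0477]
screwFL [0.6553 0.1968 0.0397]
tipN [0.4816 0.2424 0.0063]
tipF [0.5238 0.2458 0.0067]
heelN [0.4727 0.3303 0.0319]
heelF [0.5142 0.3343 0.0333]
rampN [0.4746 0.3182 0.0192]
rampF [0.5172 0.3219 0.0196]
tabl [0.4285 0.2904 0.0042]
radioTopNear [0.5027 0.1703 0.0672]
radioTop2 [0.5093 0.1398 0.0714]
radioL [0.5424 0.1713 0.0618]
radioTop3 [0.5251 0.163  0.074 ]
```

carry_out(series=[{"gripper": 0.0,"x": 0.002,"y": 0.002,"z": 0.05,"rx": -0.004,"ry": 0.0,"rz": 0.0},{"gripper": 0.0,"x": 0.003,"y": 0.003,"z": 0.1,"rx": -0.007,"ry": 0.002,"rz": 0.0},{"gripper": 0.0,"x": 0.003,"y": 0.003,"z": 0.14,"rx": -0.007,"ry": 0.002,"rz": 0.0},{"gripper": 0.0,"x": 0.003,"y": 0.003,"z": 0.14,"rx": -0.007,"ry": 0.002,"rz": 0.0}])

```text
clock: 3.7
tool_pos: [0.5023, 0.1594, 0.1013]
tool_rot: [[0.003, 1.0, 0.005], [1.0, -0.003, 0.001], [0.001, 0.005, -1.0]]
force: [-0.4, 0.1, 0.3]
grip_width: 0.003
finger_force: 0.0
```

```bash
python3 -c "
from h import *
go([.5,.159,.088])"
```

```text
t 3.7 pos [0.5023 0.1594 0.1013] F [-0.43  0.12  0.28] w 0.0
shift [-0.0004 -0.0024  0.0133] rot [ 0.005 -0.001 -0.003]
```

carry_out(series=[{"gripper": 0.0,"x": 0.0,"y": 0.0,"z": 0.01,"rx": 0.0,"ry": 0.0,"rz": 0.0},{"gripper": 0.0,"x": 0.0,"y": 0.0,"z": 0.013,"rx": 0.0,"ry": 0.0,"rz": 0.0},{"gripper": 0.0,"x": 0.0,"y": 0.0,"z": 0.016,"rx": 0.0,"ry": 0.0,"rz": 0.0},{"gripper": 0.0,"x": 0.0,"y": 0.0,"z": 0.019,"rx": 0.0,"ry": 0.0,"rz": 0.0}])

```text
clock: 4.2
tool_pos: [0.5032, 0.1601, 0.0838]
tool_rot: [[0.003, 1.0, 0.008], [1.0, -0.003, 0.003], [0.003, 0.008, -1.0]]
force: [-2.1, 2.1, 4.9]
grip_width: 0.006
finger_force: 2.1
```

carry_out(series=[{"gripper": 0.0,"x": 0.0,"y": 0.0,"z": 0.002,"rx": 0.0,"ry": 0.0,"rz": 0.0},{"gripper": 0.0,"x": 0.0,"y": 0.0,"z": 0.004,"rx": 0.0,"ry": 0.0,"rz": 0.0}])

```text
clock: 4.45
tool_pos: [0.5031, 0.1602, 0.0809]
tool_rot: [[0.003, 1.0, 0.008], [1.0, -0.003, 0.003], [0.003, 0.008, -1.0]]
force: [-8.4, 2.0, 18.6]
grip_width: 0.008
finger_force: 9.5
```

carry_out(series=[{"gripper": 0.0,"x": 0.0,"y": 0.0,"z": -0.004,"rx": 0.0,"ry": 0.0,"rz": 0.0},{"gripper": 0.0,"x": 0.0,"y": 0.0,"z": -0.004,"rx": 0.0,"ry": 0.0,"rz": 0.0},{"gripper": 0.0,"x": 0.0,"y": 0.0,"z": -0.01,"rx": 0.0,"ry": 0.0,"rz": 0.0},{"gripper": 0.2,"x": 0.0,"y": 0.0,"z": -0.06,"rx": 0.0,"ry": 0.0,"rz": 0.0}])

```text
clock: 4.95
tool_pos: [0.5001, 0.1587, 0.1345]
tool_rot: [[0.003, 1.0, -0.002], [1.0, -0.003, -0.001], [-0.001, -0.002, -1.0]]
force: [1.3, -0.5, 1.3]
grip_width: 0.081
finger_force: 0.0
```

```bash
python3 -c "
from h import *
go([.494,.39,.14]);go([.494,.39,.032])"
```

```text
t 4.95 pos [0.5001 0.1587 0.1345] F [ 1.3  -0.47  1.28] w 0.08
shift [ 0.2313 -0.0069 -0.0056] rot [-0.002  0.001 -0.003]
t 4.95 pos [0.5001 0.1587 0.1345] F [ 1.3  -0.47  1.28] w 0.08
shift [ 0.2314 -0.0066  0.1024] rot [-0.002  0.001 -0.003]
```

```bash
python3 -c "
from h import *
for n in ('top','scene'):
  P=np.load(n+'.npz')['P']
  for lo in (.35,.37,.39,.41,.43):
    m=(P[...,0]>.36)&(P[...,0]<.62)&(P[...,1]>lo)&(P[...,1]<lo+.02); print(n,lo,np.round(np.percentile(P[m][:,2],[50,90,99,100]),3), np.round(P[m&(P[...,2]>.02)][:,:2].min(0) if (m&(P[...,2]>.02)).any() else 0,3))
"
```

```text
top 0.35 [0.001 0.005 0.01  0.011] 0
top 0.37 [0.001 0.006 0.009 0.011] 0
top 0.39 [0.001 0.006 0.011 0.044] [0.448 0.407]
top 0.41 [0.001 0.031 0.041 0.044] [0.422 0.41 ]
top 0.43 [0.003 0.033 0.041 0.045] [0.41  0.431]
scene 0.35 [0.    0.001 0.003 0.005] 0
scene 0.37 [0.    0.001 0.002 0.003] 0
scene 0.39 [0.    0.002 0.036 0.037] [0.444 0.407]
scene 0.41 [0.006 0.036 0.038 0.039] [0.425 0.41 ]
scene 0.43 [0.01  0.036 0.038 0.039] [0.405 0.43 ]
```

carry_out(series=[{"gripper": 0.2,"x": 0.06,"y": -0.002,"z": -0.02,"rx": 0.0,"ry": 0.0,"rz": 0.0},{"gripper": 0.2,"x": 0.12,"y": -0.004,"z": -0.02,"rx": 0.0,"ry": 0.0,"rz": 0.0},{"gripper": 0.2,"x": 0.18,"y": -0.006,"z": -0.02,"rx": 0.0,"ry": 0.0,"rz": 0.0},{"gripper": 0.2,"x": 0.213,"y": -0.007,"z": -0.02,"rx": 0.0,"ry": 0.0,"rz": 0.0},{"gripper": 0.2,"x": 0.213,"y": -0.007,"z": -0.02,"rx": 0.0,"ry": 0.0,"rz": 0.0}])

```text
clock: 5.58
tool_pos: [0.4951, 0.3743, 0.1579]
tool_rot: [[-0.0, 1.0, 0.006], [1.0, 0.0, 0.001], [0.001, 0.006, -1.0]]
force: [-0.1, -0.0, -1.0]
grip_width: 0.198
finger_force: 0.0
```

carry_out(series=[{"gripper": 0.2,"x": 0.0,"y": 0.0,"z": 0.05,"rx": 0.0,"ry": 0.0,"rz": 0.0},{"gripper": 0.2,"x": 0.0,"y": 0.0,"z": 0.1,"rx": 0.0,"ry": 0.0,"rz": 0.0},{"gripper": 0.2,"x": 0.0,"y": 0.0,"z": 0.127,"rx": 0.0,"ry": 0.0,"rz": 0.0},{"gripper": 0.2,"x": 0.0,"y": 0.0,"z": 0.127,"rx": 0.0,"ry": 0.0,"rz": 0.0}])

```text
clock: 6.08
tool_pos: [0.4955, 0.3703, 0.0288]
tool_rot: [[0.004, 1.0, 0.002], [1.0, -0.004, -0.002], [-0.002, 0.002, -1.0]]
force: [0.1, -0.1, -0.0]
grip_width: 0.198
finger_force: 0.0
```

Run:
```python
from h import *
go([.493,.30,.03])
p,d=arm.read_camera('wrist'); P=pts('wrist',d)
cv2.imwrite('pics/w2.png',p[:,:,::-1])
```

```text
t 6.08 pos [0.4955 0.3703 0.0288] F [ 0.12 -0.06 -0.01] w 0.2
shift [-0.0703 -0.0022 -0.0011] rot [ 0.002  0.002 -0.004]
```

View pics/w2.png

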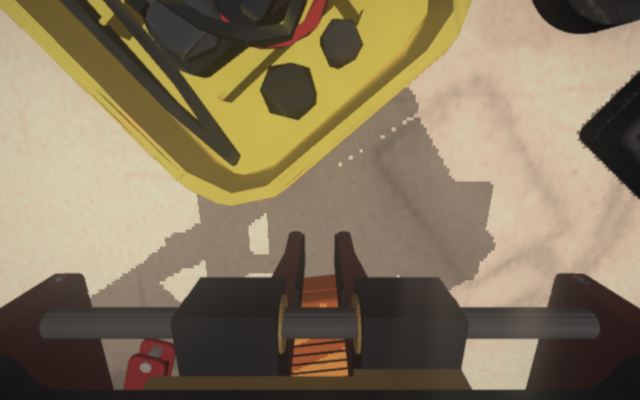

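carry_out(series=[{"gripper": 0.2,"x": -0.01,"y": 0.0,"z": 0.0,"rx": 0.0,"ry": 0.0,"rz": 0.0},{"gripper": 0.2,"x": -0.018,"y": 0.0,"z": 0.0,"rx": 0.0,"ry": 0.0,"rz": 0.0},{"gripper": 0.2,"x": -0.025,"y": 0.0,"z": 0.0,"rx": 0.0,"ry": 0.0,"rz": 0.0},{"gripper": 0.2,"x": -0.032,"y": 0.0,"z": 0.0,"rx": 0.0,"ry": 0.0,"rz": 0.0},{"gripper": 0.2,"x": -0.038,"y": 0.0,"z": 0.0,"rx": 0.0,"ry": 0.0,"rz": 0.0}])

```text
clock: 6.75
tool_pos: [0.4967, 0.3342, 0.0321]
tool_rot: [[0.003, 1.0, 0.007], [1.0, -0.003, 0.002], [0.002, 0.007, -1.0]]
force: [-0.1, 0.0, 0.0]
grip_width: 0.203
finger_force: 0.2
```

```bash
cat >> h.py <<'E'
def see(n):
    for c in('top','scene'):
        p,d=arm.read_camera(c); P=pts(c,d); h=cv2.cvtColor(p,cv2.COLOR_RGB2HSV)
        box=(P[...,0]>.42)&(P[...,0]<.56)&(P[...,1]>.15)&(P[...,1]<.37)&(d>0)
        m=box&(h[...,0]>=5)&(h[...,0]<=22)&(h[...,1]>140)&(P[...,2]>.001)
        k,lab,st,_=cv2.connectedComponentsWithStats(m.astype(np.uint8)); m=lab==1+np.argmax(st[1:,4])
        X=P[m]; r=cv2.minAreaRect((X[:,:2]*1000).astype(np.float32)); print(c,'wedge',m.sum(),np.round(r[0],1),np.round(r[1]),round(r[2],1),'y',np.round(np.percentile(X[:,1],[1,99]),3))
        b=(P[...,0]>.4)&(P[...,0]<.75)&(P[...,1]>0)&(P[...,1]<.37)&(h[...,0]>=100)&(h[...,0]<=125)&(h[...,1]>140)&(P[...,2]>.015)&(P[...,2]<.04)
        r=cv2.minAreaRect((P[b][:,:2]*1000).astype(np.float32)); print(c,'plate',np.round(r[0],1),round(r[2],1))
        if c=='top': cv2.imwrite(f'pics/{n}.png',cv2.resize(p[150:270,190:360,::-1],None,fx=4.5,fy=4.5,interpolation=cv2.INTER_CUBIC))
        else: cv2.imwrite(f'pics/{n}s.png',cv2.resize(p[210:350,230:430,::-1],None,fx=4,fy=4,interpolation=cv2.INTER_CUBIC))
E
python3 -c "
from h import *
go([.493,.30,.03]); see('b')"
```

```text
t 6.75 pos [0.4967 0.3342 0.0321] F [-0.06  0.    0.01] w 0.2
shift [-0.0343 -0.0036  0.002 ] rot [ 0.007 -0.002 -0.003]
top wedge 448 [480.9 273.5] [99. 64.] 89.6 y [0.227 0.32 ]
top plate [569.3 117.9] 89.2
scene wedge 393 [496.2 305.3] [ 25. 125.] 1.5 y [0.245 0.364]
scene plate [612.7 192.9] 89.0
```

View pics/bs.png

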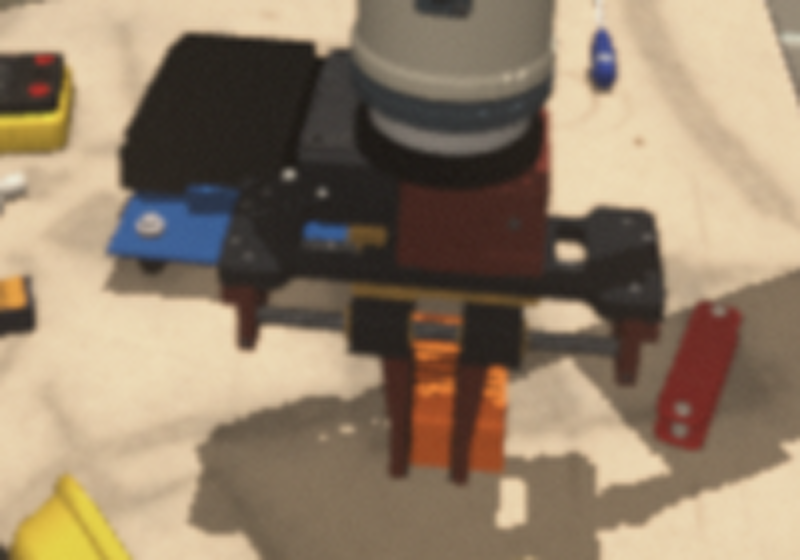

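View pics/b.png

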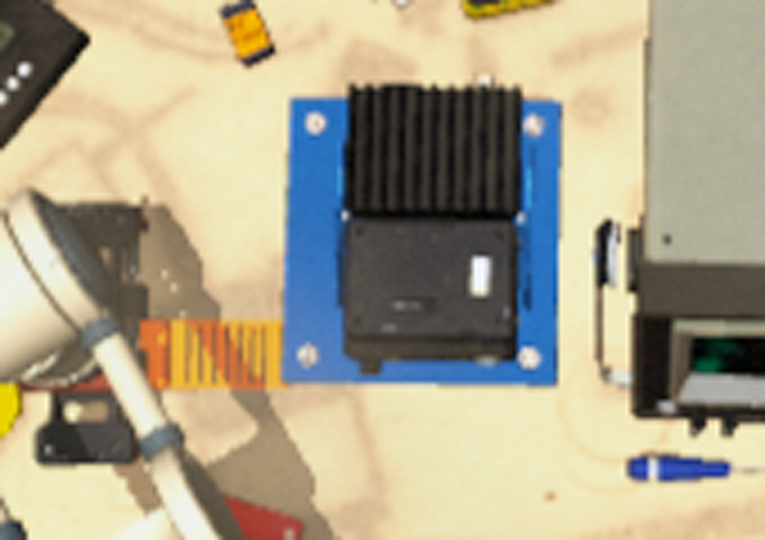

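carry_out(series=[{"gripper": 0.2,"x": 0.006,"y": 0.0,"z": 0.002,"rx": 0.0,"ry": 0.0,"rz": 0.0},{"gripper": 0.2,"x": 0.006,"y": -0.01,"z": 0.002,"rx": 0.0,"ry": 0.0,"rz": 0.0},{"gripper": 0.2,"x": -0.002,"y": -0.01,"z": 0.002,"rx": 0.0,"ry": 0.0,"rz": 0.0},{"gripper": 0.2,"x": -0.01,"y": -0.01,"z": 0.002,"rx": 0.0,"ry": 0.0,"rz": 0.0},{"gripper": 0.2,"x": -0.018,"y": -0.01,"z": 0.002,"rx": 0.0,"ry": 0.0,"rz": 0.0}])

```text
clock: 7.48
tool_pos: [0.4867, 0.316, 0.0299]
tool_rot: [[0.003, 1.0, 0.007], [1.0, -0.003, 0.002], [0.002, 0.007, -1.0]]
force: [0.3, 0.0, -0.1]
grip_width: 0.199
finger_force: 0.1
```

carry_out(series=[{"gripper": 0.2,"x": -0.004,"y": 0.0,"z": 0.0,"rx": 0.0,"ry": 0.0,"rz": 0.0},{"gripper": 0.2,"x": -0.008,"y": 0.0,"z": 0.0,"rx": 0.0,"ry": 0.0,"rz": 0.0},{"gripper": 0.2,"x": -0.012,"y": 0.0,"z": 0.0,"rx": 0.0,"ry": 0.0,"rz": 0.0}])

```text
clock: 7.85
tool_pos: [0.4867, 0.3046, 0.0299]
tool_rot: [[0.003, 1.0, 0.007], [1.0, -0.003, 0.002], [0.002, 0.007, -1.0]]
force: [0.9, 0.8, 0.6]
grip_width: 0.204
finger_force: 0.2
```

carry_out(series=[{"gripper": 0.2,"x": -0.002,"y": 0.0,"z": 0.0,"rx": 0.0,"ry": 0.0,"rz": 0.0},{"gripper": 0.2,"x": -0.004,"y": 0.0,"z": 0.0,"rx": 0.0,"ry": 0.0,"rz": 0.0},{"gripper": 0.2,"x": -0.006,"y": 0.0,"z": 0.0,"rx": 0.0,"ry": 0.0,"rz": 0.0},{"gripper": 0.2,"x": -0.007,"y": 0.0,"z": 0.0,"rx": 0.0,"ry": 0.0,"rz": 0.0}])

```text
clock: 8.35
tool_pos: [0.4866, 0.2977, 0.0298]
tool_rot: [[0.003, 1.0, 0.007], [1.0, -0.003, 0.002], [0.002, 0.007, -1.0]]
force: [0.1, 0.4, 0.4]
grip_width: 0.203
finger_force: 0.2
```

carry_out(series=[{"gripper": 0.2,"x": -0.002,"y": 0.0,"z": 0.0,"rx": 0.0,"ry": 0.0,"rz": 0.0},{"gripper": 0.2,"x": -0.004,"y": 0.0,"z": 0.0,"rx": 0.0,"ry": 0.0,"rz": 0.0}])

```text
clock: 8.6
tool_pos: [0.4866, 0.2936, 0.0298]
tool_rot: [[0.003, 1.0, 0.007], [1.0, -0.003, 0.002], [0.002, 0.007, -1.0]]
force: [0.5, 0.1, 0.9]
grip_width: 0.201
finger_force: 0.2
```

carry_out(series=[{"gripper": 0.2,"x": -0.002,"y": 0.0,"z": 0.0,"rx": 0.0,"ry": 0.0,"rz": 0.0},{"gripper": 0.2,"x": -0.003,"y": 0.0,"z": 0.0,"rx": 0.0,"ry": 0.0,"rz": 0.0}])

```text
clock: 8.85
tool_pos: [0.4866, 0.2906, 0.0298]
tool_rot: [[0.003, 1.0, 0.007], [1.0, -0.003, 0.002], [0.002, 0.007, -1.0]]
force: [0.2, 1.0, 0.6]
grip_width: 0.199
finger_force: 0.2
```

carry_out(series=[{"gripper": 0.2,"x": -0.001,"y": 0.0,"z": 0.0,"rx": 0.0,"ry": 0.0,"rz": 0.0},{"gripper": 0.2,"x": -0.002,"y": 0.0,"z": 0.0,"rx": 0.0,"ry": 0.0,"rz": 0.0}])

```text
clock: 9.1
tool_pos: [0.4866, 0.2887, 0.0298]
tool_rot: [[0.003, 1.0, 0.007], [1.0, -0.003, 0.002], [0.002, 0.007, -1.0]]
force: [0.2, 0.6, -0.1]
grip_width: 0.195
finger_force: 0.2
```

carry_out(series=[{"gripper": 0.2,"x": -0.001,"y": 0.0,"z": 0.0,"rx": 0.0,"ry": 0.0,"rz": 0.0},{"gripper": 0.2,"x": -0.002,"y": 0.0,"z": 0.0,"rx": 0.0,"ry": 0.0,"rz": 0.0}])

```text
clock: 9.35
tool_pos: [0.4865, 0.2867, 0.0298]
tool_rot: [[0.003, 1.0, 0.007], [1.0, -0.003, 0.002], [0.002, 0.007, -1.0]]
force: [-0.0, -0.2, 0.7]
grip_width: 0.202
finger_force: 0.2
```

carry_out(series=[{"gripper": 0.2,"x": -0.001,"y": 0.0,"z": 0.0,"rx": 0.0,"ry": 0.0,"rz": 0.0},{"gripper": 0.2,"x": -0.002,"y": 0.0,"z": 0.0,"rx": 0.0,"ry": 0.0,"rz": 0.0}])

```text
clock: 9.6
tool_pos: [0.4865, 0.2847, 0.0298]
tool_rot: [[0.003, 1.0, 0.007], [1.0, -0.003, 0.002], [0.002, 0.007, -1.0]]
force: [0.7, 0.3, 0.3]
grip_width: 0.198
finger_force: 0.2
```

carry_out(series=[{"gripper": 0.2,"x": -0.001,"y": 0.0,"z": 0.0,"rx": 0.0,"ry": 0.0,"rz": 0.0},{"gripper": 0.2,"x": -0.002,"y": 0.0,"z": 0.0,"rx": 0.0,"ry": 0.0,"rz": 0.0}])

```text
clock: 9.85
tool_pos: [0.4865, 0.2827, 0.0298]
tool_rot: [[0.003, 1.0, 0.007], [1.0, -0.003, 0.002], [0.002, 0.007, -1.0]]
force: [-0.1, -0.2, -0.1]
grip_width: 0.2
finger_force: 0.2
```

```bash
python3 -c "
from h import *
go([.493,.30,.03]); see('c')"
```

```text
t 9.85 pos [0.4865 0.2827 0.0298] F [-0.14 -0.2  -0.08] w 0.2
shift [ 0.0174  0.0064 -0.0001] rot [ 0.007 -0.002 -0.003]
top wedge 218 [490.5 245.3] [50. 48.] 0.3 y [0.222 0.268]
top plate [569.2 118.2] 89.2
scene wedge 273 [486.4 250.1] [91. 21.] 89.8 y [0.206 0.294]
scene plate [574.6 195.7] 87.5
```

View pics/c.png

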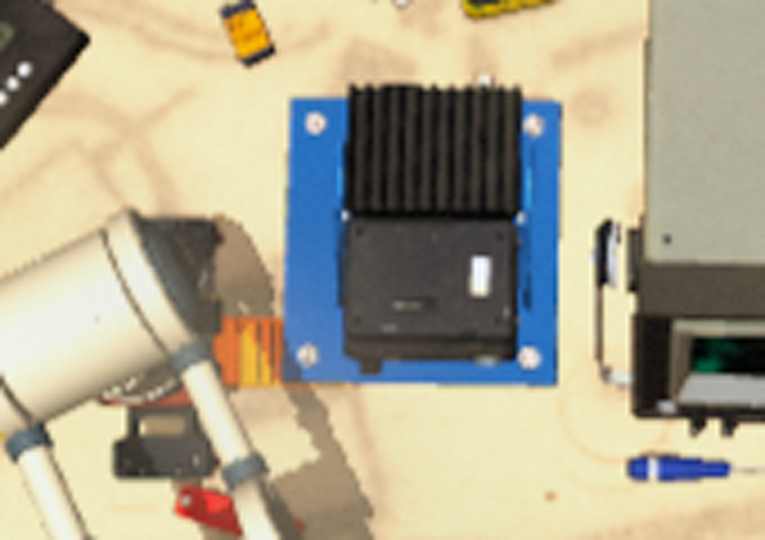

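carry_out(series=[{"gripper": 0.2,"x": -0.001,"y": 0.0,"z": 0.0,"rx": 0.0,"ry": 0.0,"rz": 0.0},{"gripper": 0.2,"x": -0.002,"y": 0.0,"z": 0.0,"rx": 0.0,"ry": 0.0,"rz": 0.0}])

```text
clock: 10.2
tool_pos: [0.4865, 0.2807, 0.0297]
tool_rot: [[0.003, 1.0, 0.007], [1.0, -0.003, 0.002], [0.002, 0.007, -1.0]]
force: [0.1, -0.2, -1.1]
grip_width: 0.198
finger_force: 0.2
```

carry_out(series=[{"gripper": 0.2,"x": -0.001,"y": 0.0,"z": 0.0,"rx": 0.0,"ry": 0.0,"rz": 0.0},{"gripper": 0.2,"x": -0.002,"y": 0.0,"z": 0.0,"rx": 0.0,"ry": 0.0,"rz": 0.0}])

```text
clock: 10.45
tool_pos: [0.4865, 0.2788, 0.0298]
tool_rot: [[0.003, 1.0, 0.007], [1.0, -0.003, 0.002], [0.002, 0.007, -1.0]]
force: [0.8, 1.5, -0.5]
grip_width: 0.199
finger_force: 0.6
```

carry_out(series=[{"gripper": 0.2,"x": -0.001,"y": 0.0,"z": 0.0,"rx": 0.0,"ry": 0.0,"rz": 0.0},{"gripper": 0.2,"x": -0.002,"y": 0.0,"z": 0.0,"rx": 0.0,"ry": 0.0,"rz": 0.0}])

```text
clock: 10.7
tool_pos: [0.4865, 0.277, 0.0298]
tool_rot: [[0.003, 1.0, 0.007], [1.0, -0.003, 0.003], [0.003, 0.007, -1.0]]
force: [-0.3, 2.4, -0.9]
grip_width: 0.205
finger_force: 1.4
```

carry_out(series=[{"gripper": 0.2,"x": -0.001,"y": 0.0,"z": 0.0,"rx": 0.0,"ry": 0.0,"rz": 0.0},{"gripper": 0.2,"x": -0.001,"y": 0.0,"z": 0.0,"rx": 0.0,"ry": 0.0,"rz": 0.0}])

```text
clock: 10.95
tool_pos: [0.4865, 0.2759, 0.0298]
tool_rot: [[0.003, 1.0, 0.007], [1.0, -0.003, 0.002], [0.002, 0.007, -1.0]]
force: [0.1, 3.4, -1.2]
grip_width: 0.203
finger_force: 1.5
```

```bash
python3 -c "
from h import *
go([.5,.159,.1])"
```

```text
t 10.95 pos [0.4865 0.2759 0.0298] F [ 0.09  3.44 -1.24] w 0.2
shift [-0.1167  0.0144 -0.0704] rot [ 0.007 -0.002 -0.003]
```

Snug at 3.4 N; back off and test the corner.

carry_out(series=[{"gripper": 0.2,"x": 0.01,"y": 0.0,"z": 0.0,"rx": 0.0,"ry": 0.0,"rz": 0.0},{"gripper": 0.2,"x": 0.015,"y": 0.0,"z": -0.05,"rx": 0.0,"ry": 0.0,"rz": 0.0},{"gripper": 0.0,"x": 0.0,"y": 0.005,"z": -0.09,"rx": 0.005,"ry": 0.0,"rz": 0.0},{"gripper": 0.0,"x": -0.06,"y": 0.01,"z": -0.09,"rx": 0.007,"ry": 0.0,"rz": 0.0},{"gripper": 0.0,"x": -0.117,"y": 0.014,"z": -0.09,"rx": 0.007,"ry": 0.0,"rz": 0.0}])

```text
clock: 11.58
tool_pos: [0.4999, 0.1575, 0.1205]
tool_rot: [[0.002, 1.0, 0.002], [1.0, -0.002, 0.001], [0.001, 0.002, -1.0]]
force: [1.0, -0.4, -0.3]
grip_width: 0.007
finger_force: 0.0
```

carry_out(series=[{"gripper": 0.0,"x": 0.0,"y": 0.0,"z": 0.015,"rx": 0.0,"ry": 0.0,"rz": 0.0},{"gripper": 0.0,"x": 0.0,"y": 0.0,"z": 0.025,"rx": 0.0,"ry": 0.0,"rz": 0.0},{"gripper": 0.0,"x": 0.0,"y": 0.0,"z": 0.028,"rx": 0.0,"ry": 0.0,"rz": 0.0}])

```text
clock: 11.95
tool_pos: [0.4987, 0.1597, 0.0901]
tool_rot: [[0.001, 1.0, -0.002], [1.0, -0.001, 0.002], [0.002, -0.002, -1.0]]
force: [0.4, 0.6, 0.0]
grip_width: 0.007
finger_force: 0.0
```

carry_out(series=[{"gripper": 0.0,"x": 0.0,"y": 0.0,"z": 0.002,"rx": 0.0,"ry": 0.0,"rz": 0.0},{"gripper": 0.0,"x": 0.0,"y": 0.0,"z": 0.004,"rx": 0.0,"ry": 0.0,"rz": 0.0}])

```text
clock: 12.2
tool_pos: [0.4996, 0.1594, 0.0878]
tool_rot: [[0.002, 1.0, 0.0], [1.0, -0.002, 0.002], [0.002, 0.0, -1.0]]
force: [-0.3, 0.2, 0.6]
grip_width: 0.01
finger_force: 0.0
```

carry_out(series=[{"gripper": 0.0,"x": 0.0,"y": 0.0,"z": 0.001,"rx": 0.0,"ry": 0.0,"rz": 0.0},{"gripper": 0.0,"x": 0.0,"y": 0.0,"z": 0.001,"rx": 0.0,"ry": 0.0,"rz": 0.0}])

```text
clock: 12.45
tool_pos: [0.4996, 0.1587, 0.0867]
tool_rot: [[0.003, 1.0, 0.0], [1.0, -0.003, 0.002], [0.002, 0.0, -1.0]]
force: [0.6, 0.9, -0.5]
grip_width: 0.008
finger_force: 0.0
```

carry_out(series=[{"gripper": 0.0,"x": 0.0,"y": 0.0,"z": 0.001,"rx": 0.0,"ry": 0.0,"rz": 0.0},{"gripper": 0.0,"x": 0.0,"y": 0.0,"z": 0.001,"rx": 0.0,"ry": 0.0,"rz": 0.0}])

```text
clock: 12.7
tool_pos: [0.4997, 0.1587, 0.0865]
tool_rot: [[0.003, 1.0, 0.001], [1.0, -0.003, 0.002], [0.002, 0.001, -1.0]]
force: [-2.6, 0.2, 4.5]
grip_width: 0.003
finger_force: 2.5
```

carry_out(series=[{"gripper": 0.0,"x": 0.0,"y": 0.0,"z": 0.001,"rx": 0.0,"ry": 0.0,"rz": 0.0},{"gripper": 0.0,"x": 0.0,"y": 0.0,"z": 0.001,"rx": 0.0,"ry": 0.0,"rz": 0.0}])

```text
clock: 12.95
tool_pos: [0.4997, 0.1587, 0.0864]
tool_rot: [[0.003, 1.0, 0.001], [1.0, -0.003, 0.003], [0.003, 0.001, -1.0]]
force: [-4.0, 0.1, 9.2]
grip_width: 0.005
finger_force: 4.8
```

carry_out(series=[{"gripper": 0.0,"x": 0.0,"y": 0.0,"z": 0.0,"rx": 0.0,"ry": 0.0,"rz": 0.0},{"gripper": 0.0,"x": 0.0,"y": 0.0,"z": 0.0,"rx": 0.0,"ry": 0.0,"rz": 0.0},{"gripper": 0.0,"x": 0.0,"y": 0.0,"z": 0.0,"rx": 0.0,"ry": 0.0,"rz": 0.0}])

```text
clock: 13.32
tool_pos: [0.4997, 0.1587, 0.0864]
tool_rot: [[0.003, 1.0, 0.001], [1.0, -0.003, 0.003], [0.003, 0.001, -1.0]]
force: [-4.2, 0.0, 10.4]
grip_width: 0.006
finger_force: 4.8
```

carry_out(series=[{"gripper": 0.0,"x": 0.0,"y": 0.0,"z": -0.003,"rx": 0.0,"ry": 0.0,"rz": 0.0},{"gripper": 0.0,"x": 0.0,"y": 0.0,"z": -0.02,"rx": 0.0,"ry": 0.0,"rz": 0.0},{"gripper": 0.0,"x": 0.0,"y": 0.0,"z": -0.08,"rx": 0.0,"ry": 0.0,"rz": 0.0},{"gripper": 0.0,"x": 0.0,"y": -0.02,"z": -0.14,"rx": 0.0,"ry": 0.0,"rz": 0.0},{"gripper": 0.0,"x": 0.0,"y": -0.02,"z": -0.14,"rx": 0.0,"ry": 0.0,"rz": 0.0}])

```text
clock: 13.95
tool_pos: [0.4809, 0.1589, 0.2322]
tool_rot: [[0.003, 1.0, 0.012], [1.0, -0.003, 0.005], [0.005, 0.012, -1.0]]
force: [-0.0, -0.6, -1.2]
grip_width: 0.003
finger_force: 0.0
```

Run:
```python
from h import *
go([.5,.159,.1]); see('d')
p,d=arm.read_camera('wrist'); cv2.imwrite('pics/w3.png',p[:,:,::-1])
```

```text
t 13.95 pos [0.4809 0.1589 0.2322] F [-0.01 -0.62 -1.15] w 0.0
shift [-0.0005  0.0176  0.1324] rot [ 0.012 -0.005 -0.003]Traceback (most recent call last):
  File "<stdin>", line 2, in <module>
  File "h.py", line 19, in see
    k,lab,st,_=cv2.connectedComponentsWithStats(m.astype(np.uint8)); m=lab==1+np.argmax(st[1:,4])
                                                                              ~~~~~~~~~^^^^^^^^^^
    return _wrapfunc(a, 'argmax', axis=axis, out=out, **kwds)
    return bound(*args, **kwds)
ValueError: attempt to get argmax of an empty sequence
```

Run:
```python
from h import *
p,d=arm.read_camera('wrist'); cv2.imwrite('pics/w3.png',p[:,:,::-1]); P=pts('wrist',d)
h=cv2.cvtColor(p,cv2.COLOR_RGB2HSV); m=(h[...,0]>=100)&(h[...,0]<=125)&(h[...,1]>120)&(P[...,0]>.45)&(P[...,0]<.7)&(P[...,1]>.18)&(P[...,1]<.24)
X=P[m];print(m.sum(),np.round(np.percentile(X,[2,50,98],axis=0),4).tolist()); A=np.c_[X[:,:2],np.ones(len(X))]; print('plane slope',np.linalg.lstsq(A,X[:,2],rcond=None)[0])
```

```text
95 [[0.5636, 0.1807, 0.0227], [0.5832, 0.2063, 0.0241], [0.6688, 0.2141, 0.0259]]
plane slope [-0.00530099 -0.00030658  0.02734515]
```

View pics/w3.png

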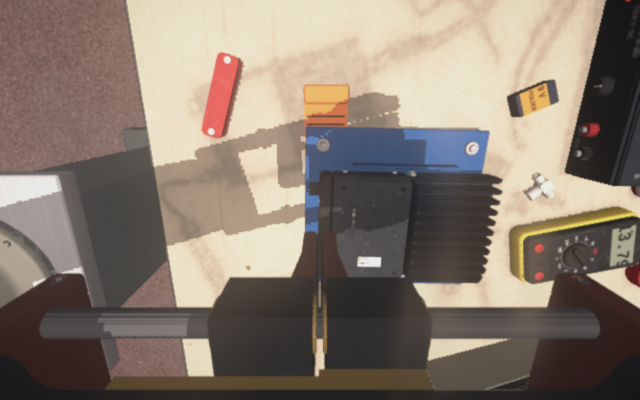

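The wedge (columns 304–349, rows 85–128) sits straight under the near-left corner, with the foot screw at (323,145) well inside its width. The stand is level and unmoved, so I'm handing the job in.

```bash
python3 -c "
from cell import arm
print(arm.job_done())"
```

```text
the job is handed in; nothing more can be done
None
```

The job is handed in, but no verdict came back: the corner dipped about 5 mm on the first press (peak about 19 N), I pushed the wedge in until snug (3.4 N), and on the second press (about 10 N) it sank about 0.1 mm, with the stand level, not visibly moved, and the arm clear.

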